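# Hang the rinsed beakers on the draining pegs

## Task

The two rinsed metal beakers are standing mouth-down on the rubber mat, where they cannot drain. Hang each mouth-down on the leaning pegs of the draining rack, the tall beaker on the long peg and the short beaker on the short peg, each fully home with the peg's tip against the inside of its closed end, and leave them hanging there at rest. Leave the paste jar, the brush and the roller where they are.

Things in the scene. Friction and masses are not known exactly. Their poses are not given: they have to be found in the camera images.
- tall_beaker: Tall plain metal beaker, straight-sided, 58 mm outside diameter, 125 mm high, wall 3 mm (52 mm inside), closed end 5 mm thick, so 120 mm deep; about 0.16 kg. It starts mouth-down on the mat. Origin at the centre of its open mouth (the rim plane); z runs along its axis from the mouth to the closed end, so z points up at the start.
- short_beaker: Short plain metal beaker, same 58 mm diameter and 3 mm wall (52 mm inside), 80 mm high, closed end 5 mm, so 75 mm deep; about 0.11 kg. It starts mouth-down on the mat. Origin at the centre of its open mouth; z from the mouth to the closed end, up at the start.
- tall_beaker_floor (a point): Centre of the inside of the tall beaker's closed end, 120 mm from the mouth along its z; axes as the beaker's.
- short_beaker_floor (a point): Centre of the inside of the short beaker's closed end, 75 mm from the mouth along its z; axes as the beaker's.
- long_peg_tip (a point): End of the long draining peg: a fixed wooden dowel, 28 mm diameter with a hemispherical end, 165 mm from its root on the rack's rail to this point, leaning 22 degrees from vertical towards the rack's front. This point's z axis runs along the peg, outwards and up; its y axis is level, along the rack's rail. The two pegs are parallel, 140 mm apart along y; which one is at which end varies.
- short_peg_tip (a point): End of the short draining peg: as the long one, but 105 mm long. z along the peg, outwards and up; y level, along the rail.
- rack: Draining rack, fixed: a shallow steel drip tray, 200 (x) by 280 (y) by 14 mm high, with a dark wooden rail 50 mm wide along y, its centre line 45 mm behind the tray's centre, top 24 mm above the table, from which both pegs rise. Origin at the centre of its underside on the table; its front, to which the pegs lean, is -x. It stands left or right of the robot's middle, turned a little.
- mat: Black rubber mat, fixed, 190 (x) by 250 (y) by 4 mm; origin at the centre of its underside. It lies on the other side from the rack. The beakers stand on it, centres 110 to 170 mm apart, their order varying.
- paste_jar: Bystander: white lidded jar, 68 mm diameter, 85 mm high, standing beyond the work; origin at the centre of its underside.
- brush: Bystander: flat brush with a wooden handle, about 200 mm long, lying between the robot and the work, origin at the centre of its underside, length along its x.
- roller: Bystander: small hand roller, 210 mm long, 32 mm thick, lying between the robot and the work, origin under its middle, length along its x.

How it is judged (in metres and radians):
At the end, for the whole second after the job is handed in: Tall beaker on the long peg, short on the short: inside of each closed end centred within 30 mm of its peg's tip and at most 12 mm above it along the peg, axis within 0.45 rad of the peg's, mouth-down (tilt under 1.1 rad), at rest (under 0.03 m/s) (distance between tall_beaker_floor and long_peg_tip below 0.03 m and z of tall_beaker_floor in the frame of long_peg_tip below 0.012 m and angle between the z axis of tall_beaker and the z axis of long_peg_tip, either way round below 0.45 rad and angle between each of tall_beaker, short_beaker's own z axis and vertical below 1.1 rad and distance between short_beaker_floor and short_peg_tip below 0.03 m and z of short_beaker_floor in the frame of short_peg_tip below 0.012 m and angle between the z axis of short_beaker and the z axis of short_peg_tip, either way round below 0.45 rad and linear speed of each of tall_beaker, short_beaker below 0.03 m/s); the robot touches nothing.
It fails at once if the paste jar was moved more than 30 mm (distance of paste_jar from where it was at the start of the episode above 0.03 m).
It fails at once if the brush was moved more than 30 mm (distance of brush from where it was at the start of the episode above 0.03 m).
It fails at once if the roller was moved more than 30 mm (distance of roller from where it was at the start of the episode above 0.03 m).
It also fails if it takes over 67 s, if anything falls off the work surface, if the arm or the gripper's body presses on something with over 40 N, if the wrist force passes 120 N, or if a joint passes its speed limit or range.

## Robot

A 6-joint arm with a two-finger parallel gripper is mounted at the origin on the work surface. World frame = base frame: x ahead of the robot, y to its left, z up, the work surface at z = 0. Lengths are in mm, angles in rad, forces in N, time in s.
With the tool pointing down it reaches from about 325 to 875 mm from the base axis. Payload 4.4 kg.
Tool frame: the origin (TCP) lies where the fingers leave the gripper's body, on its centre line; the fingertips stand 73 mm ahead of it and the grasp point (between the pads) lies 54 mm ahead of it; z points along the fingers, y is the line along which they close (so a half turn about z gives the same grasp; the last joint's range is limited). The gripper opens to 85 mm and grips with 20 to 120 N. Pads are 22 mm wide; open, the fingers measure 114 mm over their backs; the gripper's body (76 mm by 85 mm) begins 54 mm behind the grasp point. The pads swing forward as they close: fully open they stand 13 mm farther back than shut.
Start: joints at [-1.381, 0.207, 1.542, -0, 1.393, -0.15], TCP at [191.634, -542.129, 303.882] pointing down, gripper open.
Joint ranges: [-2.73, 2.73], [-0.86, 2.22], [0.23, 2.46], [-1.11, 4.25], [0.08, 2.63], [-2.82, 2.82]. Speed limits (rad/s): [2.79, 2.79, 3.14, 3.14, 3.14, 3.14].

## Interface

Orientations are given as a 3x3 rotation matrix whose columns are the frame's x, y, z axes.
In Python, from plant import ctrl, eyes gives the robot as it stands (ctrl), with the cameras (eyes). Calls block until the motion is done:
- ctrl.move_ptp(position, orientation): joint-space move of the TCP to a pose.
- ctrl.move_l(position, rot=None, vel=150, threshold=None): straight line of the TCP; rot=None keeps the orientation; vel is the mean speed in mm/s. With threshold (N) it stops when the force on the tool has changed by that much, and returns True; else False.
- ctrl.set_joints(angles): joint-space move.
- ctrl.gripper_to(opening, force=None): finger opening in mm; force is the grip in N (None keeps the last); returns when the fingers have stopped.
- ctrl.hold(seconds).
- ctrl.solve_ik(position, orientation): joint angles nearest the present ones, or None.
- ctrl.read_state(): the state.
- eyes.grab_frame(name): name is "scene" or "top" or "wrist"; returns the picture (420x560x3 uint8, red, green, blue); there is no depth.
- eyes.camera_params(name): a dict with "mtx" (3x3 intrinsics, pixels), "R" (3x3) and "t" (3): a world point X has camera coordinates R X + t; the wrist camera has in their place "T_tool_cam" (4x4, takes a point from camera to tool coordinates, whose origin is the TCP and whose axes are the flange's). Camera axes: x right, y down, z forward; pixel columns grow to the right and rows downward; lengths in mm; the calibration is good to about 2 mm. The wrist camera is an equidistant fisheye: a pixel r from the principal point sees the ray r / f radians off the axis. A picture is of the moment at which its call begins: read the wrist's pose just before it. camera_params takes no time and is no camera call.
A pose or a line that the arm cannot do raises ctrl.MotionError and nothing moves.
- ctrl.finish_job(): hands the job in; it is judged then, once.
The state is a dict: "t": time; "q": joint angles; "qvel": joint speeds; "tau": joint torques, N m; "eef_pos": TCP position; "eef_rot": TCP orientation; "force": force on the tool from outside, world axes, zero at the start; "wrist_torque": the same for the moment, N m; "grip_width": finger opening in mm; "grasp_force": force on a finger pad.
Only numpy, scipy, OpenCV 4.12 (cv2) and the standard library are available. Lean on these libraries where they do the work, as an engineer would, in place of code of your own. Each camera call takes 0.05 s, during which the arm holds its last target. There are 200 camera calls.

## Working session

There is one attempt and no reset: what is moved stays moved. The work goes in short steps, each a Python script; the robot and the scene stay as the last script left them, time stands still between calls to the robot, and variables do not carry over. Pictures are saved under pics/ and viewed, at most 10 in all, crops included, and the job is handed in when it is done.

```bash
mkdir -p pics; ls
python3 - <<'E'
from plant import ctrl, eyes
import cv2, numpy as np
np.set_printoptions(precision=3,suppress=True)
for n in ("top","scene"):
    cv2.imwrite(f"pics/{n}0.png",eyes.grab_frame(n)[:,:,::-1]); p=eyes.camera_params(n); print(n,p['mtx'],p['R'],p['t'])
print(eyes.camera_params("wrist")); print(ctrl.read_state())
E
```

```text
pics
plant.py
top [[421.154   0.    279.071]
 [  0.    421.154 209.356]
 [  0.      0.      1.   ]] [[-0.026 -1.     0.015]
 [-0.997  0.025 -0.069]
 [ 0.069 -0.017 -0.997]] [  1.555 584.505 928.773]
scene [[448.073   0.    284.998]
 [  0.    448.073 210.206]
 [  0.      0.      1.   ]] [[ 0.681  0.732  0.016]
 [ 0.526 -0.474 -0.707]
 [-0.509  0.49  -0.707]] [-421.517 -229.252 1287.559]
{'mtx': array([[325.192,   0.   , 277.807],
       [  0.   , 325.192, 207.866],
       [  0.   ,   0.   ,   1.   ]]), 'T_tool_cam': array([[  0.   ,  -0.95 ,  -0.314,  80.294],
       [  1.   ,   0.   ,  -0.   ,   0.172],
       [  0.   ,  -0.314,   0.95 , -69.323],
       [  0.   ,   0.   ,   0.   ,   1.   ]])}
{'t': 0.1, 'q': array([-1.382,  0.207,  1.543, -0.   ,  1.393, -0.15 ]), 'qvel': array([-0.   , -0.002, -0.004, -0.001, -0.002, -0.001]), 'tau': array([ -0.   , -38.409, -29.255,  -0.   ,   0.005,   0.   ]), 'eef_pos': array([ 191.524, -541.589,  302.807]), 'eef_rot': array([[ 0.943,  0.333, -0.   ],
       [ 0.333, -0.943,  0.002],
       [ 0.   , -0.002, -1.   ]]), 'force': array([-0.158, -0.622, -0.099]), 'wrist_torque': array([-0.005,  0.041,  0.027]), 'grasp_force': 0.0, 'grip_width': 85.64090343815532}
```

View pics/top0.png

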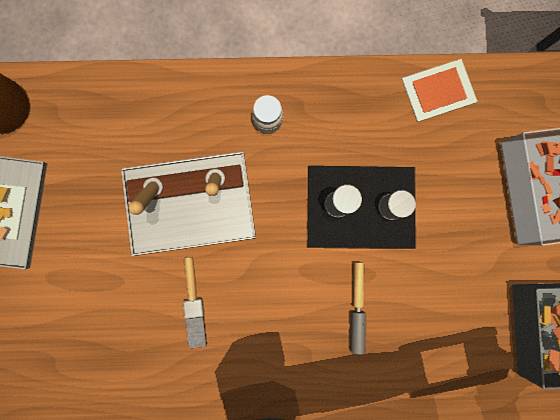

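View pics/scene0.png

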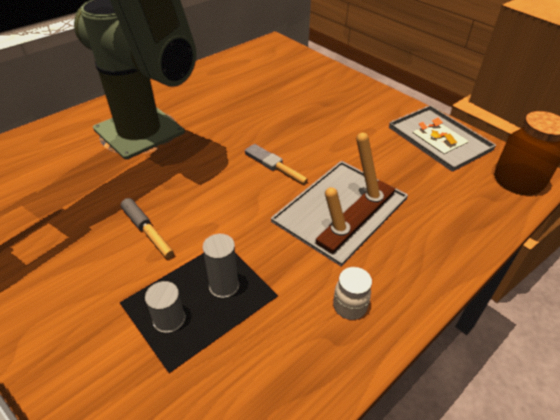

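Run:
```python
import cv2, numpy as np
T=cv2.imread("pics/top0.png");S=cv2.imread("pics/scene0.png")
def c(I,x,y): 
    o=cv2.resize(I[y:y+100,x:x+133],(399,300),interpolation=cv2.INTER_CUBIC)
    for k in range(0,133,10): cv2.line(o,(k*3,0),(k*3,6 if k%50 else 14),(0,255,255),1)
    for k in range(0,100,10): cv2.line(o,(0,k*3),(6 if k%50 else 14,k*3),(0,255,255),1)
    return o
m=np.vstack([np.hstack([c(T,115,155),c(T,300,165)]),np.hstack([c(S,290,120),c(S,125,225)])])
cv2.imwrite("pics/crop.png",m)
```

```text
(no output)
```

View pics/crop.png

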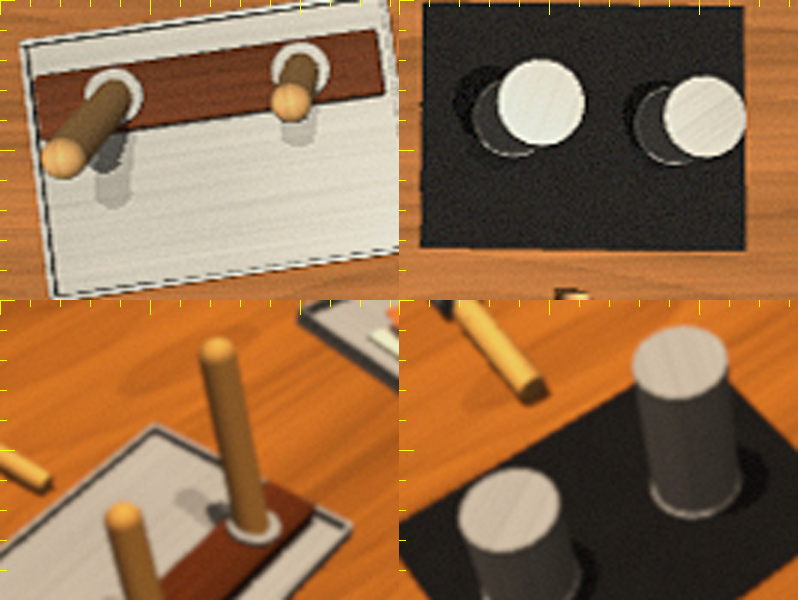

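```bash
cat > h.py <<'E'
import numpy as np, cv2
from plant import ctrl, eyes
np.set_printoptions(precision=3,suppress=True)
P={n:(lambda p:p['mtx']@np.c_[p['R'],p['t']])(eyes.camera_params(n)) for n in("top","scene")}
def tri(a,b):
    X=cv2.triangulatePoints(P['top'],P['scene'],np.float64(a).reshape(2,1),np.float64(b).reshape(2,1)).ravel();X=X[:3]/X[3]
    r=[]
    for n,u in(("top",a),("scene",b)):
        v=P[n]@np.r_[X,1];r+=list(v[:2]/v[2]-u)
    return X,np.array(r)
def ray(n,u,z):
    M=P[n];A=np.c_[M[:,0],M[:,1],M[:,2]*z+M[:,3]];v=np.linalg.solve(A,[*u,1]);return v[:2]/v[2]
E
python3 - <<'E'
from h import *
D={'tall':((347.3,199.3),(219,246)),'short':((401.7,204),(161.7,295)),'Lsph':((136.3,207.7),(362.7,137.7)),'Ssph':((211.7,189.3),(331.3,192.7)),
'Lroot':((152.7,187),(374.3,195.7)),'Sroot':((215,178.3),(341,228)),'jar':((267,107),(355,282))}
for k,(a,b) in D.items(): print(k,*tri(a,b))
print('tray corners',[ray('top',u,14) for u in((122,169),(243,153.5),(255.5,238),(132,254.5))])
print('mat',[ray('top',u,4) for u in((307.5,166),(414.5,167),(414.5,248),(307.5,247.5))])
print('brush/roller',[ray('top',u,10) for u in((188,258),(197,347),(358,262),(359,353))])
E
```

```text
tall [ 594.953 -148.27   124.479] [-0.632 -0.452 -0.748 -0.004]
short [ 585.558 -272.351   79.735] [-0.307 -0.197 -0.381 -0.024]
Lsph [585.777 261.707 164.746] [-0.785 -0.744 -0.804  0.144]
Ssph [623.873 125.953 107.908] [-0.532 -0.467 -0.597  0.079]
Lroot [642.315 269.944  21.721] [-0.269 -0.254 -0.303  0.056]
Sroot [659.226 130.565  22.049] [-0.573 -0.508 -0.679  0.094]
jar [800.533   6.966  79.176] [ 0.392  0.345  0.536 -0.081]
tray corners [array([685.537, 340.677]), array([714.826,  65.621]), array([521.369,  41.354]), array([491.714, 318.486])]
mat [array([684.237, -81.975]), array([ 676.068, -330.332]), array([ 489.085, -321.258]), array([496.699, -76.201])]
brush/roller [array([480.407, 194.387]), array([283.307, 176.663]), array([ 461.118, -189.159]), array([ 259.399, -183.502])]
```

```bash
cat >> h.py <<'E'
yaw=.112; c,s=np.cos(yaw),np.sin(yaw); l=np.radians(22)
a=np.array([-np.sin(l)*c,-np.sin(l)*s,np.cos(l)])
LT=np.array([585.8,261.7,164.3])+14*a; ST=np.array([623.9,126,108.2])+14*a
def rot(z,y): return np.c_[np.cross(y,z),y,z]
yt=np.array([s,-c,0]); RP=rot(-a,yt); RD=rot(np.array([0,0,-1.]),np.array([0,-1.,0]))
TALL=np.array([595,-148.3]); SHORT=np.array([585.6,-272.4])
E
python3 - <<'E'
from h import *
for n,p,R in [('ta',[*TALL,300],RD),('tg',[*TALL,148],RD),('tl',[*TALL,340],RD),('L+',LT+165*a,RP),('L',LT+24*a,RP),('S+',ST+115*a,RP),('S',ST+24*a,RP)]:
    q=ctrl.solve_ik(np.array(p),R); print(n,np.array(p),q)
ctrl.gripper_to(85)
ctrl.move_ptp([*TALL,300],RD); ctrl.move_l([*TALL,148],vel=120)
ctrl.gripper_to(40,force=50)
st=ctrl.read_state(); print(st['grip_width'],st['grasp_force'],st['eef_pos'],st['t'])
ctrl.move_l([*TALL,345],vel=150)
st=ctrl.read_state(); print(st['grip_width'],st['force'],st['t'])
cv2.imwrite('pics/g1.png',eyes.grab_frame('scene')[:,:,::-1])
E
```

```text
ta [ 595.  -148.3  300. ] [-0.385  0.29   1.447 -0.     1.405  1.185]
tg [ 595.  -148.3  148. ] [-0.385  0.449  1.57  -0.     1.123  1.185]
tl [ 595.  -148.3  340. ] [-0.385  0.262  1.399 -0.     1.481  1.185]
L+ [519.166 254.206 330.266] [ 0.342  0.024  1.726 -0.1    1.019  1.837]
L [571.654 260.109 199.533] [ 0.319  0.271  1.735 -0.112  0.762  1.845]
S+ [575.879 120.599 227.807] [0.05  0.144 1.822 0.033 0.792 1.49 ]
S [609.754 124.409 143.433] [0.054 0.335 1.791 0.037 0.633 1.487]
56.50304656772027 53.54192202910781 [ 595.656 -148.707  149.105] 4.1417
56.600514496242 [ 0.102  0.132 -1.915] 5.6083
```

View pics/g1.png

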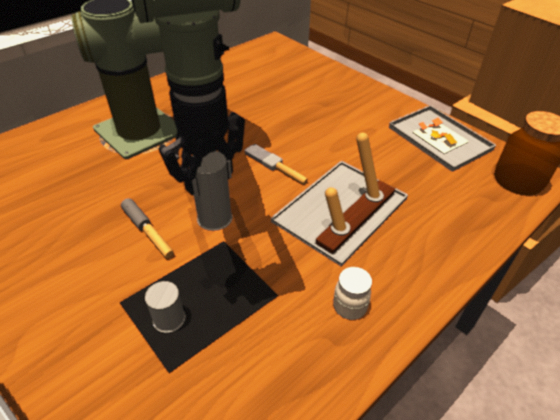

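Picture shows the tall beaker held upright in the gripper at about (213,190), while the short beaker is still at (165,307). Next I insert it.

```bash
cat >> h.py <<'E'
def place(T,lift,pre):
    ctrl.move_ptp(T+lift*a,RP); ctrl.hold(.2)
    print('above',ctrl.read_state()['eef_pos']-(T+lift*a))
    print(ctrl.move_l(T+pre*a,vel=80,threshold=12),(ctrl.read_state()['eef_pos']-T)@a)
    print(ctrl.move_l(T+15*a,vel=25,threshold=6)); st=ctrl.read_state()
    print('seat',(st['eef_pos']-T)@a,st['eef_pos']-T,st['force'],st['grip_width'],st['t'])
E
python3 - <<'E'
from h import *
place(LT,168,45)
cv2.imwrite('pics/p1.png',np.hstack([eyes.grab_frame('scene')[90:310,200:480,::-1],eyes.grab_frame('top')[90:310,60:340,::-1]]))
E
```

```text
above [ 0.724 -0.902 -0.013]
False 45.583244900168246
True
seat 24.348370528455547 [-9.216 -1.066 22.512] [-2.735 -0.407  4.883] 56.591760999698465 9.875
```

View pics/p1.png

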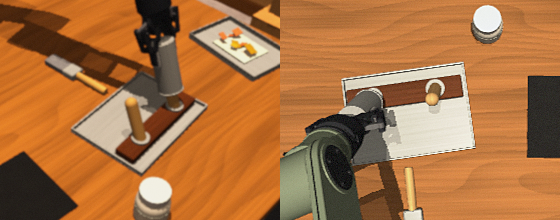

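The tall beaker is over the long peg with the root still showing below its mouth. It made contact at the predicted depth (24.3 mm against 25). I'll release it and fetch the short one.

Run:
```python
from h import *
ctrl.gripper_to(85); ctrl.hold(.3)
ctrl.move_l(LT+140*a,vel=120)
ctrl.move_ptp([*SHORT,280],RD); ctrl.move_l([*SHORT,104],vel=120)
ctrl.gripper_to(40,force=50)
st=ctrl.read_state(); print(st['grip_width'],st['grasp_force'],st['eef_pos'],st['t'])
ctrl.move_l([*SHORT,330],vel=150)
print(ctrl.read_state()['grip_width'],ctrl.read_state()['force'])
place(ST,150,45)
cv2.imwrite('pics/p2.png',np.hstack([eyes.grab_frame('scene')[90:310,200:480,::-1],eyes.grab_frame('top')[90:310,60:340,::-1]]))
```

```text
55.710301641922555 53.476774235023186 [ 586.181 -272.807  104.969] 15.7167
56.13433105720658 [-0.027 -0.595 -1.564]
above [ 0.703 -0.967  0.303]
False 45.57619366384164
True
seat 25.47764190085181 [-9.626 -1.07  23.565] [-2.133 -0.822  4.868] 56.02270039480356 21.3167
```

View pics/p2.png

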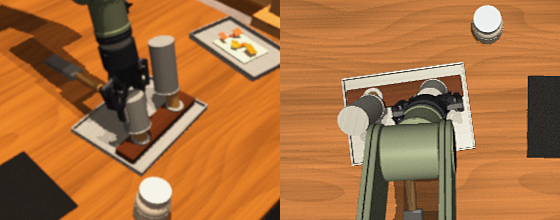

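The tall beaker hangs on the long peg. The short one is on the short peg, with contact at 25.5 mm against a predicted 25. I'll release it, back off and check.

Run:
```python
from h import *
ctrl.gripper_to(85); ctrl.hold(.3)
ctrl.move_l(ST+120*a,vel=120)
ctrl.move_ptp([400,-200,320],RD); ctrl.hold(.3)
print(ctrl.read_state()['t'],ctrl.read_state()['force'])
for n in('top','scene'): cv2.imwrite(f'pics/{n}9.png',eyes.grab_frame(n)[:,:,::-1])
T=cv2.imread("pics/top9.png");S=cv2.imread("pics/scene9.png")
c=lambda I,x,y: cv2.resize(I[y:y+150,x:x+133],(399,450),interpolation=cv2.INTER_CUBIC)
cv2.imwrite('pics/f.png',np.hstack([c(T,115,130),c(S,290,110)]))
for n,X in(('Lt',LT+5*a),('St',ST+5*a)):
  for k,o in(('top',(115,130)),('scene',(290,110))):
    v=P[k]@np.r_[X,1]; print(n,k,(v[:2]/v[2]-o)*3)
```

```text
24.7917 [ 0.162  0.08  -0.965]
Lt top [ 53.875 240.101]
Lt scene [210.844  60.624]
St top [285.879 183.796]
St scene [116.293 225.064]
```

View pics/f.png

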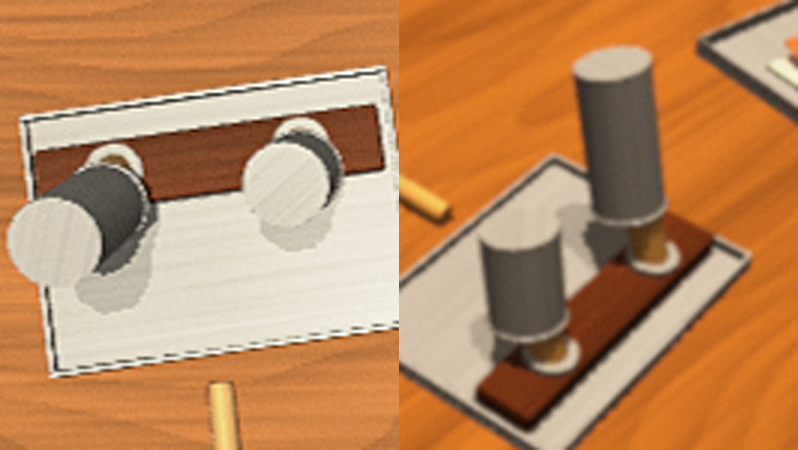

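Both beakers hang on their pegs. The closed-end centres in the crop, at (54,242)/(214,64) for the tall beaker and (286,185)/(121,230) for the short one, are within about 2 px of the predicted fully-home positions.

```bash
python3 -c "
from plant import ctrl, eyes
print(ctrl.finish_job())"
```

```text
the job is handed in; nothing more can be done
None
```

The job is handed in: the tall beaker hangs on the long peg and the short one on the short peg, both looking fully home in the last pictures, with the arm clear at about 25 s of the 67 s allowed; the hand-in returned no verdict.

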